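# Clamp the glued end board of a small box with a one-hand bar clamp

## Task

The loose end board of the little wooden box on the worktop has just been glued and has to be drawn tight with the one-hand bar clamp that lies around it. First take the spice jar out of the gap between the end board and the clamp's far jaw and stand it upright on bare worktop, a good hand's breadth clear of the clamp and box. Then pump the trigger against the handle until the jaws have closed on the box and press the end board snugly home, working the jaw with the trigger only and squeezing gently because the thin wood caves in, leave everything else where it is, and finish still holding the trigger squeezed.

Things in the scene. Friction and masses are not known exactly. Their poses are not given: they have to be found in the camera images.
- clamp: one-hand bar clamp lying on its side, loose, 0.6 kg, 32 mm high: black housing, near jaw, pistol handle. Origin on the worktop under the bar's centre line, at the near jaw's pressing face; y along the bar to the far jaw, x from handle side to jaw side. Housing x -26 to 20, y -58 to -4 mm; near jaw x 0 to 79, y -24 to 0; handle x -124 to -20, y -62 to -40, z 3 to 29. The bar's tail comes out to y = -180
- grip (a point): where a hand squeezes: between handle and trigger, 16 mm up, at x -78, y -30 mm of the clamp (axes alike). Along y the handle's back is 32 mm behind it, the trigger's face 35 mm ahead when released, 11 mm when squeezed home. Squeeze along y, a finger behind the handle, the other on the trigger; the loose clamp may shift along its bar between the fingers. Nothing within 80 mm is higher than 36 mm
- trigger_angle (a joint): trigger angle (rad): 0 released, 0.46 squeezed home against its stop. A spring returns it (2.3 N where fingers press, 4.3 N at the stop). A full stroke draws the far jaw 12 mm nearer; on release the jaw stays (ratchet, 4 mm teeth: it may ease back up to 4 mm) and the trigger must be let right out for the next stroke. With the jaws tight on the work the trigger stops short of its full angle
- trigger: grey trigger in front of the handle, 76 mm long, 10 mm thick, z 5 to 27 mm, with a round swell 16 mm across where the fingers press (x -79 to -75 mm of the clamp); origin at its pivot (x -26, y -7, z 16 mm of the clamp), from which it reaches towards -x; axes as the clamp when released
- opening (a joint): jaw opening (m): near jaw's face to far jaw's pad, 0.150 to 0.164 at the start; box and end board together are 0.096 long. The trigger only closes it. F newtons on the trigger make the jaws press with about 1.5 F - 9 N once on the work: 10 to 50 N at the jaws is right (15 to 35 N on the trigger); the thin wood caves in above 75 N
- far_jaw: steel bar (19 mm wide, 6 thick, 13 to 19 mm up) with the black far jaw at its end (to x 79 mm), drawn through the housing. Its grey soft pad, x 43 to 79, z 1 to 31 mm, stands 5.5 mm proud and gives 1 mm for 10 N. Axes as the clamp, origin on the worktop under the bar's centre line at the pad's pressing face. Do not push it by hand
- far_jaw_tip (a point): middle of the far jaw's pressing face, 16 mm above the worktop, 61 mm from the bar's centre line; axes as the clamp
- box: pale pine box without a lid, 84 mm (x) by 90 mm (y) by 36 mm high, 5 mm walls, one thin cross wall, 0.16 kg, loose, open at its +y end, which faces the far jaw; its -y end stands 2 to 5 mm off the near jaw. Origin in the middle of its underside
- end_board: the loose glued end board: pine, 84 mm (x) by 6 mm (y) by 36 mm high, 20 g, standing upright 1.5 to 2.5 mm off the box's open +y end; origin in the middle of its underside, axes as the box
- end_board_center (a point): centre of the end board, 18 mm up. Home is 48 mm from the box's origin along the box's y
- jar: the spice jar standing between end board and far jaw: glass with steel lid, 33 mm across, 72 mm tall, 0.11 kg, loose. Origin under its middle
- jar_center (a point): the same jar's centre, half-way up (36 mm). Box and jaws beside it are no higher than 36 mm. The worktop on the robot's left, x 0.42 to 0.52 and y 0.23 to 0.33 m, is always bare
- jar_b_center (a point): a second jar of the same kind, away to the left; leave it alone
- jar_c_center (a point): a third jar of the same kind, away to the left; leave it alone
- glue: white glue bottle, 53 mm across, 140 mm tall, beyond the clamp to the right; origin under its middle; leave it alone
- mug: white mug, 82 mm across, 95 mm tall, on the right; origin under its middle; leave it alone
- bowl: terracotta bowl, 170 mm across, 62 mm tall, on the right; origin under its middle; leave it alone
- pepper_mill: dark wooden pepper mill, 54 mm across, 160 mm tall, on the left; origin under its middle; leave it alone
- spreader: thin wooden glue spreader, 11 by 100 by 4 mm, lying just beyond the box; leave it alone
- spoon: wooden spoon, 220 mm long (its x axis), lying beyond the clamp to the left; leave it alone
There are look-alikes about, which are no part of the job. Leave any purple look-alike of the jar alone.

How it is judged:
On the way, in this order (a step that is already met when the one before it is completed fails the run):
1. the spice jar stands upright on the worktop, released, clear of clamp and box (horizontal distance between jar_center and end_board_center above 0.12 m and horizontal distance between jar_center and far_jaw_tip above 0.09 m and angle between jar_center's own z axis and vertical below 0.15 rad and height (world z) of jar_center between 0.031 and 0.041 m and contact force between the fingers and jar below 0.2 N), for 0.2 s.
2. squeezing the trigger has brought the far jaw onto the end board (contact force between far_jaw and end_board above 3 N and contact force between the fingers and trigger above 1 N), for 0.1 s.
At the end, for the whole second after the job is handed in: the jaw presses the end board with 5 to 60 N, through the box to the near jaw (over 4 N); the board is upright and home (2 mm, sideways 6 mm); fingers still squeeze the trigger (over 2.5 N); the jar stands released, upright, on the worktop, 120 mm from board and 90 mm from far jaw (all of step 1 and contact force between far_jaw and end_board between 5 and 60 N and contact force between each of end_board, clamp and box above 4 N and contact force between the fingers and trigger above 2.5 N and y of end_board_center in the frame of box between 0.0455 and 0.05 m and x of end_board_center in the frame of box between -0.006 and 0.006 m and height (world z) of end_board_center below 0.023 m and angle between each of end_board_center, clamp's own z axis and vertical below 0.1 rad); the arm keeps its last pose, push and grip.
It fails at once if the thin wood is crushed (over 75 N from the jaw) (contact force between far_jaw and end_board above 75 N).
It fails at once if the far jaw is pushed along by hand instead of with the trigger (over 6 N) (contact force between the fingers and far_jaw above 6 N).
It fails at once if the spice jar is knocked over (angle between jar_center's own z axis and vertical above 0.8 rad).
It fails at once if a bystander is disturbed (moved by over 30 mm, spoon and spreader 40 mm) (distance of any of jar_b_center, jar_c_center, glue, mug, bowl, pepper_mill from where it was at the start of the episode above 0.03 m or distance of any of spoon, spreader from where it was at the start of the episode above 0.04 m).
It also fails if it takes over 69 s, if anything falls off the work surface, if the arm or the gripper's body presses on something with over 40 N, if the wrist force passes 120 N, or if a joint passes its speed limit or range.

## Robot

A 7-joint arm with a two-finger parallel gripper is mounted at the origin on the work surface. World frame = base frame: x ahead of the robot, y to its left, z up, the work surface at z = 0. Lengths are in m, angles in rad, forces in N, time in s.
With the tool pointing down it reaches from about 0.425 to 0.875 m from the base axis. Payload 4.7 kg.
Tool frame: the origin (TCP) lies on the centre line of the jaws, within the pads' length; the fingertips stand ahead of it and the grasp point (between the pads) lies 2 mm behind it (nose_length is the z of the fingertips in the tool frame, in m); z points along the fingers, y is the line along which they close (so a half turn about z gives the same grasp; the last joint's range is limited). The gripper opens to 87 mm and grips with 3 to 60 N. Pads are 19 mm wide; open, the fingers measure 117 mm over their backs; the gripper's body (75 mm by 190 mm) begins 51 mm behind the grasp point.
Start: joints at [1.233, 0.321, -0.07, 1.45, 0.023, 1.371, -0.057], TCP at [0.224, -0.61, 0.24] pointing down, gripper open.
Joint ranges: [-2.86, 2.86], [-0.3, 2.09], [-1.38, 1.24], [0.06, 2.45], [-1.56, 4.7], [0.09, 2.05], [-2.69, 2.69]. Speed limits (rad/s): [2.57, 2.57, 3.14, 3.14, 3.14, 3.14, 3.14].

## Interface

Orientations are given as a rotation vector (axis times angle).
In Python, from bench import * gives the robot as it stands.
- The arm moves only by the tool send_rows, never from a script. Its arguments are lists of equal length, an entry for each row: "xyz": the shift along the tool's x, y, z in mm, a list of three; "dr": the turn, a rotation vector about the tool's x, y, z in rad, a list of three. A call has exactly 10 rows; each row is the pose to reach, as a shift and turn from the pose commanded when the call began, along the tool's axes at that moment; what a row does not reach only later rows make up. A row lasts 1/12 s, in which the tool goes at most 41.7 mm and 7.16 degrees, less where a joint would pass 70% of its speed; a pose out of reach is approached as far as the arm can. A call with a gripper value outside its range is refused whole. "jaw" is the finger opening in mm, from 0 to 87, set as the call begins (left out, the last holds). The fingers move at their own pace and stop on an object; "grip_force" is the grip in N (left out, the last holds). Time passes only in rows, so rows that repeat a pose let the fingers close, or fill a call up. It gives the time, the measured TCP pose, the force, the opening and the grip force at its end, in the units of the state.
- get_state(): the state, without advancing time (a new reading comes with each control period).
- get_image(name): name is "side" or "top"; returns the picture (480x640x3 uint8, red, green, blue); there is no depth.
- calibration(name): a dict with "vfov" (degrees; the focal length in pixels is half the picture's height over the tangent of half this angle, whatever the lens; pixels are square), "cx", "cy" (the principal point, pixels), "rvec" (rotation vector, rad) and "tvec" (3), from world to camera coordinates, as OpenCV has them. Camera axes: x right, y down, z forward; pixel columns grow to the right and rows downward; lengths in m; the calibration is good to about 2 mm. A picture is of the moment at which its call begins. calibration takes no time and is no camera call.
- close_job(): hands the job in; it is judged then, once.
The state is a dict: "time": time; "joint_positions": joint angles; "qd": joint speeds; "joint_torque": joint torques, N m; "position": TCP position; "tool_rot": TCP orientation; "ft_force": force on the tool from outside, world axes, zero at the start; "torque": the same for the moment, N m; "grip_width": opening from 0.0 (shut) to 1.0 (fully open); "grip_force": force on a finger pad.
Only numpy, scipy, OpenCV 4.12 (cv2) and the standard library are available. Lean on these libraries where they do the work, as an engineer would, in place of code of your own. Each camera call takes 0.05 s, during which the arm holds its last target. There are 200 camera calls.

## Working session

There is one attempt and no reset: what is moved stays moved. The work goes in short steps, Python scripts to look and compute and a tool call to move; the robot and the scene stay as the last step left them, time stands still between calls to the robot, and variables do not carry over. Pictures are saved under pics/ and viewed, at most 10 in all, crops included, and the job is handed in when it is done.

Besides the shell and the picture viewer there is one more tool, called after "Emit:" as a command line: name --argument value ..., lists and objects as JSON in quotes. send_rows: Moves the arm, as the interface text tells. Its arguments: {"type":"object","properties":{"xyz":{"type":"array"},"dr":{"type":"array"},"jaw":{"type":"number"},"grip_force":{"type":"number"}},"required":["xyz","dr"]}

```bash
mkdir -p pics; ls; python3 - <<'E'
from bench import *
import cv2
for n in ("top","side"):
    cv2.imwrite(f"pics/{n}0.png",get_image(n)[:,:,::-1]); print(n,calibration(n))
s=get_state(); print(s)
E
```

```text
pics
top {'vfov': 42.71665691263786, 'cx': 318.37675613976796, 'cy': 240.61712984469156, 'rvec': array([ 2.15711096, -2.14966714,  0.14014462]), 'tvec': array([-0.00267781,  0.64248866,  1.52942375])}
side {'vfov': 42.7348114354251, 'cx': 322.47835358093533, 'cy': 238.14408747368665, 'rvec': array([ 0.17403832, -2.87186715,  1.11002274]), 'tvec': array([0.60187964, 0.10831802, 1.31287926])}
{'time': 0.1, 'joint_positions': array([ 1.2330501 ,  0.32175854, -0.07009061,  1.45157507,  0.02262483,
        1.37081527, -0.05689665]), 'qd': array([ 0.0006005 , -0.00170774,  0.00124048, -0.00328951,  0.00154129,
        0.00010562, -0.0006828 ]), 'joint_torque': array([-2.27431974e-04, -4.92571449e+01, -4.05905563e-01, -3.13397849e+01,
       -6.41935738e-02,  3.95521824e-02,  7.63275352e-05]), 'position': array([ 0.22379503, -0.60974512,  0.23855356]), 'tool_rot': array([-3.09140068e+00, -5.49597033e-01,  6.66982346e-04]), 'ft_force': array([-0.79325583,  0.3371123 , -0.46219747]), 'torque': array([ 0.02453841, -0.01690871,  0.00392749]), 'grip_force': 0.0, 'grip_width': 1.0036953288712909}
```

View pics/top0.png

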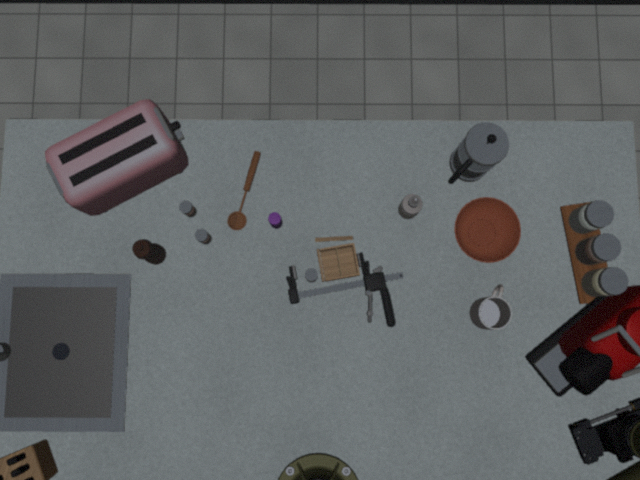

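View pics/side0.png

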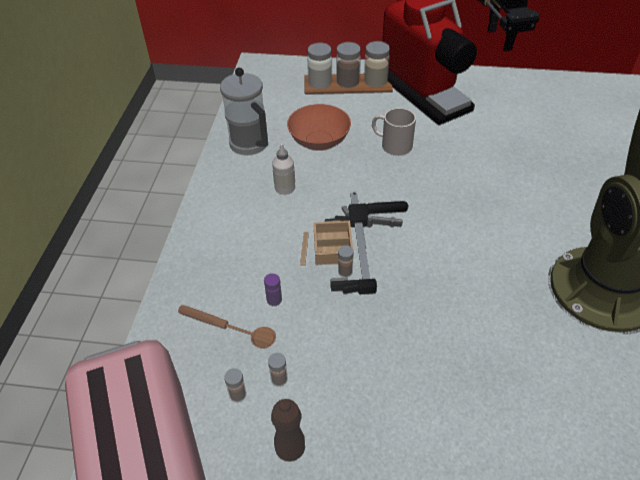

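The top view shows the clamp at about (285–405, 255–325), the jar at (311,275) and the box at (338,262). Next I'll enlarge both views.

```bash
python3 - <<'E'
import cv2,numpy as np
for n,(c,r) in {"top":(270,225),"side":(300,180)}.items():
    i=cv2.imread(f"pics/{n}0.png")[r:r+120,c:c+150]
    i=cv2.convertScaleAbs(cv2.resize(i,None,fx=5,fy=5,interpolation=cv2.INTER_CUBIC),alpha=1.5 if n=="top" else 1.2)
    for k in range(0,150,10): cv2.putText(i,str(c+k),(k*5,8),0,.3,(0,0,255),1);cv2.line(i,(k*5,10),(k*5,16),(0,0,255),1)
    for k in range(0,120,10): cv2.putText(i,str(r+k),(0,k*5+4),0,.3,(0,0,255),1)
    cv2.imwrite(f"pics/{n}0c.png",i)
E
```

```text
(no output)
```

View pics/top0c.png

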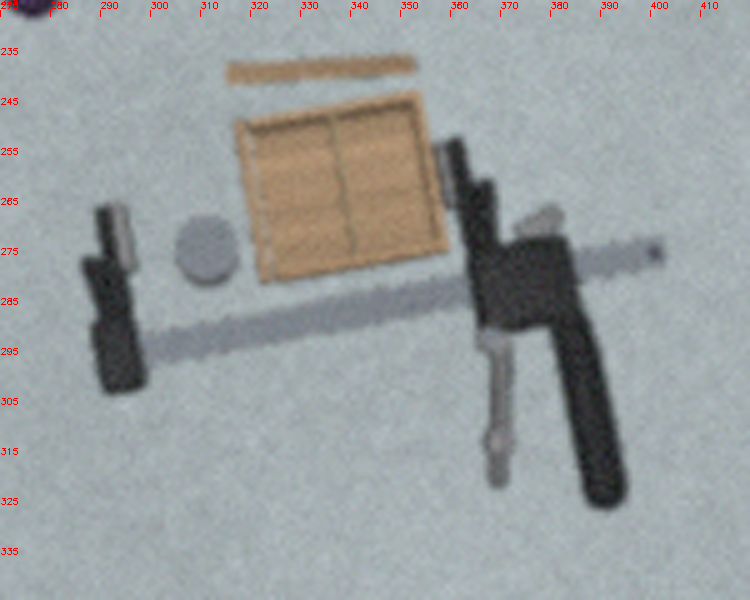

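View pics/side0c.png

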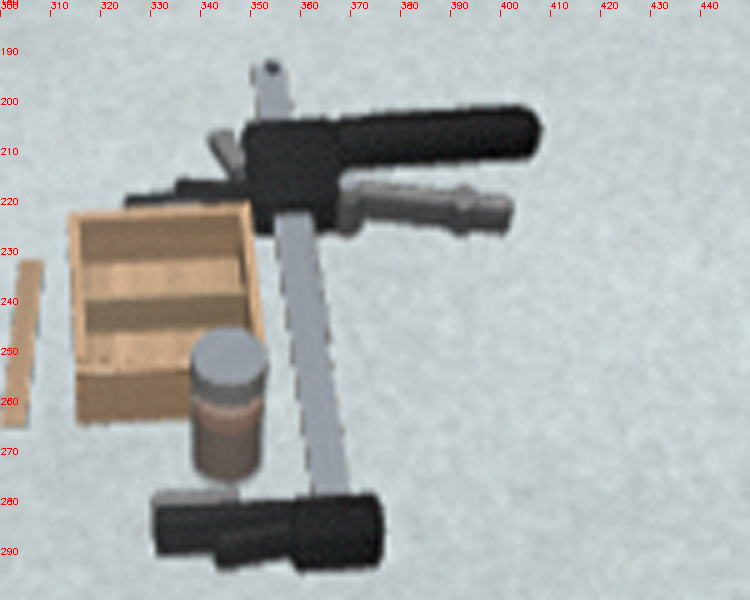

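The top crop shows the jar lid at full-image (311.4,275), the bar running from (300,294.6) to (401,275.4), the trigger swell at (369.4,313) and the handle end at (391,326.6). The side crop shows the lid at (346,250.4).

```bash
cat > h.py <<'E'
import numpy as np,cv2
from bench import *
from scipy.spatial.transform import Rotation as R
def px2w(n,uv,z):
    c=calibration(n); f=240/np.tan(np.radians(c['vfov']/2)); M=cv2.Rodrigues(c['rvec'])[0]
    d=M.T@[(uv[0]-c['cx'])/f,(uv[1]-c['cy'])/f,1]; o=-M.T@c['tvec']
    return (o+d*(z-o[2])/d[2])
def w2px(n,p):
    c=calibration(n); f=240/np.tan(np.radians(c['vfov']/2)); K=np.array([[f,0,c['cx']],[0,f,c['cy']],[0,0,1]])
    return cv2.projectPoints(np.array(p,float).reshape(-1,3),c['rvec'],c['tvec'],K,None)[0][:,0]
def go(p,yaw):  # pointing-down tool, tool y along world angle yaw; print shift+turn in tool axes
    s=get_state(); T=R.from_rotvec(s['tool_rot'])
    y=np.array([np.cos(yaw),np.sin(yaw),0]); z=np.array([0,0,-1.])
    if np.dot(y,T.as_matrix()[:,1])<0: y=-y
    G=R.from_matrix(np.c_[np.cross(y,z),y,z])
    print('shift mm',np.round(T.inv().apply(np.array(p)-s['position'])*1e3,1),'dr',np.round((T.inv()*G).as_rotvec(),4))
E
python3 - <<'E'
from h import *
P=lambda x,y,z:np.round(px2w("top",(270+x/5,225+y/5),z)*1e3,1)[:2]
S=lambda x,y,z:np.round(px2w("side",(300+x/5,180+y/5),z)*1e3,1)[:2]
for k,a in dict(jar=P(207,250,.072),jarS=S(230,352,.072),barL=P(150,348,.019),barR=P(655,252,.019),hbackend=P(605,508,.02),htip=P(605,490,.029),hup=P(572,330,.029),swell=P(497,440,.02),swellS=S(463,208,.02),pad1=P(125,205,.031),pad2=P(135,270,.031),
  b1=P(235,122,.036),b2=P(418,95,.036),b3=P(447,252,.036),b4=P(262,282,.036),nj=P(435,145,.031),nj2=P(457,300,.032),htipS=S(535,132,.029),
  barRS=S(270,66,.019),barLS=S(330,490,.019)).items(): print(k,a)
import bench; print(bench.nose_length if hasattr(bench,'nose_length') else dir(bench))
for n in("jar_b",):print(P(0,0,0))
for n,u in(("b",(187,208)),("c",(203,236)),("mill",(143,248)),("purple",(275,220))):print(n,px2w("top",u,.072)[:2])
E
```

```text
jar [552.   16.6]
jarS [553.3  17.3]
barL [505.5  46.3]
barR [ 555.8 -213.8]
hbackend [ 424.9 -186.4]
htip [ 434.  -185.4]
hup [ 515.  -169.5]
swell [ 459.2 -131.6]
swellS [ 458.4 -128.9]
pad1 [578.1  59.3]
pad2 [544.7  53.9]
b1 [620.6   3. ]
b2 [634.8 -91. ]
b3 [ 554.1 -105.4]
b4 [538.5 -11.1]
nj [609.6 -99.9]
nj2 [ 529.9 -110.7]
htipS [ 427.3 -173.8]
barRS [ 556.4 -215.3]
barLS [506.7  44.5]
0.017
[689.2 127.4]
b [0.72063403 0.33210739]
c [0.64927422 0.28962944]
mill [0.61837947 0.43926595]
purple [0.69064145 0.10911999]
```

```bash
python3 - <<'E'
from h import *
s=get_state();print(R.from_rotvec(s['tool_rot']).as_matrix().round(3))
go([.5525,.017,.16],1.76); go([.5525,.017,.16],1.76-np.pi/2)
E
```

```text
[[ 0.939  0.345 -0.001]
 [ 0.345 -0.939  0.002]
 [-0.    -0.002 -1.   ]]
shift mm [ 524.6 -474.9   79.3] dr [-0.0018  0.0003  0.1627]
shift mm [ 524.6 -474.9   79.3] dr [-1.5000e-03 -1.1000e-03 -1.4081e+00]
```

Emit:
send_rows --xyz '[[20, -18, 0], [50, -45, 0], [78, -71, 0], [106, -96, 0], [134, -121, 0], [162, -147, 0], [190, -172, 0], [218, -197, 0], [246, -223, 0], [270, -244, 0]]' --dr '[[0, 0, 0.016], [0, 0, 0.032], [0, 0, 0.049], [0, 0, 0.065], [0, 0, 0.081], [0, 0, 0.098], [0, 0, 0.114], [0, 0, 0.13], [0, 0, 0.146], [0, 0, 0.163]]' --jaw 87 --grip_force 15

```text
time: 0.93
position: [0.3941, -0.2851, 0.2393]
tool_rot: [-3.127, -0.297, 0.0]
ft_force: [0.8, -0.1, -0.0]
grip_width: 0.994
grip_force: 0.0
```

```bash
python3 - <<'E'
from h import *
s=get_state();print(s['position'],s['joint_positions'])
go([.5525,.017,.13],1.76)
E
```

```text
[ 0.39411453 -0.28512574  0.23932175] [ 0.90209705 -0.01424858 -0.32538387  1.83298551 -0.00493802  1.32258925
 -0.80315323]
shift mm [ 212.5 -266.8  109.4] dr [-0.0005  0.0002  0.0005]
```

Emit:
send_rows --xyz '[[25, -31, 0], [50, -63, 0], [75, -94, 10], [100, -126, 20], [125, -157, 40], [150, -188, 60], [175, -220, 75], [196, -246, 90], [208, -261, 105], [212.5, -267, 109]]' --dr '[[0, 0, 0], [0, 0, 0], [0, 0, 0], [0, 0, 0], [0, 0, 0], [0, 0, 0], [0, 0, 0], [0, 0, 0], [0, 0, 0], [0, 0, 0]]'

```text
time: 1.77
position: [0.5511, 0.019, 0.1278]
tool_rot: [-3.123, -0.306, 0.005]
ft_force: [-0.4, -0.1, -0.7]
grip_width: 1.0
grip_force: 0.0
```

```bash
python3 - <<'E'
from h import *
s=get_state();print(s['position'],s['joint_positions'])
go([.5525,.017,.058],1.76)
E
```

```text
[0.55109132 0.01902069 0.12777984] [ 0.48394135  0.25748637 -0.63943799  1.81302183  0.16485716  1.12894405
 -1.58679582]
shift mm [ 1.2  2.5 69.8] dr [-0.0038  0.0031  0.0058]
```

Emit:
send_rows --xyz '[[0, 0, 0], [0, 0, 5], [0, 0, 15], [0, 0, 25], [0, 0, 35], [0, 0, 45], [0, 0, 55], [0, 0, 65], [0, 0, 70], [0, 0, 70]]' --dr '[[0, 0, 0], [0, 0, 0], [0, 0, 0], [0, 0, 0], [0, 0, 0], [0, 0, 0], [0, 0, 0], [0, 0, 0], [0, 0, 0], [0, 0, 0]]'

```text
time: 2.6
position: [0.5508, 0.014, 0.0588]
tool_rot: [-3.127, -0.296, 0.004]
ft_force: [0.5, -0.3, -0.0]
grip_width: 0.998
grip_force: 0.0
```

Emit:
send_rows --xyz '[[0, 0, 0], [0, 0, 0], [0, 0, 0], [0, 0, 0], [0, 0, 0], [0, 0, 0], [0, 0, 0], [0, 0, 0], [0, 0, 0], [0, 0, 0]]' --dr '[[0, 0, 0], [0, 0, 0], [0, 0, 0], [0, 0, 0], [0, 0, 0], [0, 0, 0], [0, 0, 0], [0, 0, 0], [0, 0, 0], [0, 0, 0]]' --jaw 20 --grip_force 12

```text
time: 3.43
position: [0.5519, 0.0142, 0.0605]
tool_rot: [-3.127, -0.296, 0.0]
ft_force: [-0.6, 0.4, -0.5]
grip_width: 0.381
grip_force: 11.6
```

```bash
python3 - <<'E'
from h import *
s=get_state();print(s['position'],s['joint_positions'],s['grip_width']*87,s['grip_force'],s['ft_force'])
go([.47,.28,.13],1.76)
go([.47,.28,.058],1.76)
E
```

```text
[0.55187687 0.01419211 0.06049179] [ 0.46025946  0.33792187 -0.61429334  1.87265959  0.22875642  1.00144963
 -1.63356814] 33.15956167018706 11.635823724791408 [-0.60293901  0.38303348 -0.52647551]
shift mm [ -30.5 -276.5  -69.5] dr [-0.0001  0.0001 -0.0002]
shift mm [ -30.5 -276.5    2.5] dr [-0.0001  0.0001 -0.0002]
```

Jar held (33 mm). Lift, carry, lower.

Emit:
send_rows --xyz '[[0, 0, -15], [0, 0, -40], [0, 0, -65], [-1, -10, -80], [-4, -35, -80], [-7, -65, -80], [-10, -95, -80], [-14, -125, -80], [-17, -155, -80], [-20, -180, -80]]' --dr '[[0, 0, 0], [0, 0, 0], [0, 0, 0], [0, 0, 0], [0, 0, 0], [0, 0, 0], [0, 0, 0], [0, 0, 0], [0, 0, 0], [0, 0, 0]]'

```text
time: 4.27
position: [0.4973, 0.1891, 0.1404]
tool_rot: [-3.127, -0.298, 0.0]
ft_force: [-0.2, 0.4, -1.0]
grip_width: 0.384
grip_force: 11.6
```

Emit:
send_rows --xyz '[[-3, -30, 0], [-6, -60, 0], [-9, -85, 5], [-10, -96, 15], [-10, -96, 30], [-10, -96, 45], [-10, -96, 60], [-10, -96, 70], [-10, -96, 75], [-10, -96, 77]]' --dr '[[0, 0, 0], [0, 0, 0], [0, 0, 0], [0, 0, 0], [0, 0, 0], [0, 0, 0], [0, 0, 0], [0, 0, 0], [0, 0, 0], [0, 0, 0]]'

```text
time: 5.1
position: [0.4702, 0.279, 0.0625]
tool_rot: [3.127, 0.296, -0.003]
ft_force: [0.3, 0.3, -1.4]
grip_width: 0.383
grip_force: 11.6
```

Emit:
send_rows --xyz '[[0, 0, 0], [0, 0, 0], [0, 0, 0], [0, 0, 0], [0, 0, 0], [0, 0, 0], [0, 0, 0], [0, 0, 0], [0, 0, 0], [0, 0, 0]]' --dr '[[0, 0, 0], [0, 0, 0], [0, 0, 0], [0, 0, 0], [0, 0, 0], [0, 0, 0], [0, 0, 0], [0, 0, 0], [0, 0, 0], [0, 0, 0]]'

```text
time: 5.93
position: [0.4706, 0.2795, 0.0635]
tool_rot: [3.128, 0.296, -0.0]
ft_force: [0.1, 0.2, -1.4]
grip_width: 0.382
grip_force: 11.6
```

```bash
python3 - <<'E'
from h import *
s=get_state();print(s['position'],s['joint_positions'],s['grip_width']*87,s['grip_force'],s['ft_force'])
go([.47,.28,.0605],1.76)
cv2.imwrite("pics/s1.png",get_image("side")[:,:,::-1])
E
```

```text
[0.47064897 0.27946262 0.06347319] [ 0.07923355  0.36073031 -0.76673786  1.87786736  0.29188332  1.01807219
 -2.19278957] 33.236999465324686 11.616661353036761 [ 0.09992725  0.16752227 -1.36849646]
shift mm [-0.5 -0.6  3. ] dr [ 0.0001  0.0001 -0.0004]
```

View pics/s1.png

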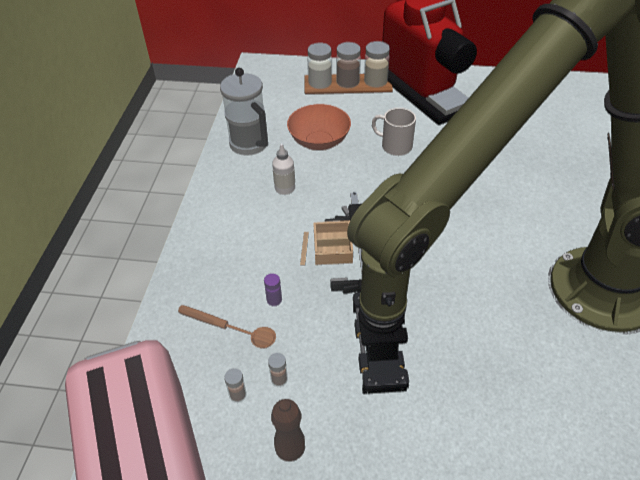

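The jar is hidden behind the gripper. The force reading shows its weight is still hanging, so I'll lower 3 mm and release.

Emit:
send_rows --xyz '[[0, 0, 1], [0, 0, 1.5], [0, 0, 2], [0, 0, 2.5], [0, 0, 3], [0, 0, 3], [0, 0, 3], [0, 0, 3], [0, 0, 3], [0, 0, 3]]' --dr '[[0, 0, 0], [0, 0, 0], [0, 0, 0], [0, 0, 0], [0, 0, 0], [0, 0, 0], [0, 0, 0], [0, 0, 0], [0, 0, 0], [0, 0, 0]]'

```text
time: 6.82
position: [0.4707, 0.2795, 0.0605]
tool_rot: [-3.128, -0.296, -0.0]
ft_force: [0.4, -0.1, -0.9]
grip_width: 0.381
grip_force: 11.6
```

Emit:
send_rows --xyz '[[0, 0, 0.5], [0, 0, 0.5], [0, 0, 0.5], [0, 0, 0.5], [0, 0, 0.5], [0, 0, 0.5], [0, 0, 0.5], [0, 0, 0.5], [0, 0, 0.5], [0, 0, 0.5]]' --dr '[[0, 0, 0], [0, 0, 0], [0, 0, 0], [0, 0, 0], [0, 0, 0], [0, 0, 0], [0, 0, 0], [0, 0, 0], [0, 0, 0], [0, 0, 0]]' --jaw 87

```text
time: 7.65
position: [0.4707, 0.2795, 0.06]
tool_rot: [3.128, 0.296, -0.0]
ft_force: [0.3, -0.4, 0.4]
grip_width: 0.981
grip_force: 0.0
```

Emit:
send_rows --xyz '[[0, 0, -10], [0, 0, -30], [0, 0, -60], [0, 0, -90], [0, 0, -100], [0, 30, -100], [0, 60, -100], [0, 90, -100], [0, 120, -100], [0, 150, -100]]' --dr '[[0, 0, 0], [0, 0, 0], [0, 0, 0], [0, 0, 0], [0, 0, 0], [0, 0, 0], [0, 0, 0], [0, 0, 0], [0, 0, 0], [0, 0, 0]]'

```text
time: 8.48
position: [0.4988, 0.1308, 0.1605]
tool_rot: [3.127, 0.297, 0.001]
ft_force: [0.1, 0.4, 0.3]
grip_width: 1.004
grip_force: 0.0
```

```bash
python3 - <<'E'
from h import *
i=get_image("side")[:,:,::-1]
j=get_image("top")[:,:,::-1]
print(w2px("top",[.4705,.2795,.072]),w2px("side",[.4705,.2795,.036]))
a=cv2.resize(i[180:450,200:470],(400,400)); b=cv2.resize(j[225:345,225:425],(400,240)); 
o=np.zeros((400,800,3),np.uint8);o[:,:400]=a;o[:240,400:]=b;cv2.imwrite("pics/c2.png",o)
go([.4646,-.157,.12],1.76)
E
```

```text
[[205.06763974 307.5236991 ]] [[375.82888849 372.05380001]]
shift mm [-85.5 271.7  41. ] dr [ 0.0034  0.0004 -0.0092]
```

View pics/c2.png

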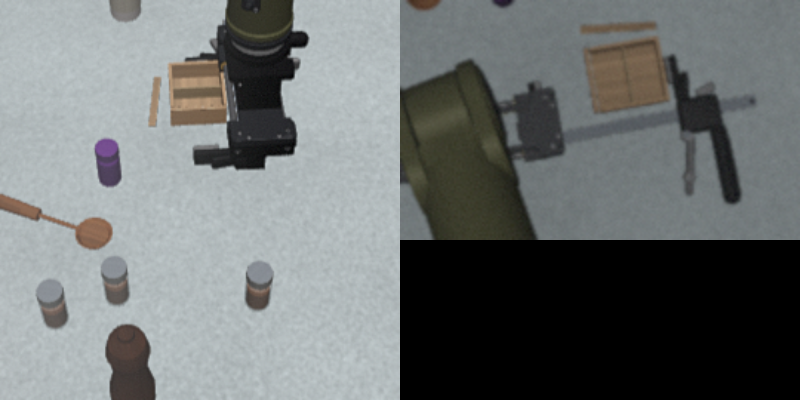

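The jar stands upright at the side-image position expected for its target, and the clamp has not moved. Next is the grip point.

Emit:
send_rows --xyz '[[-8, 25, 0], [-17, 55, 0], [-27, 85, 0], [-36, 115, 5], [-46, 147, 10], [-56, 179, 20], [-66, 210, 28], [-76, 240, 35], [-83, 264, 40], [-85.5, 271.5, 41]]' --dr '[[0, 0, 0], [0, 0, 0], [0, 0, 0], [0, 0, 0], [0, 0, 0], [0, 0, 0], [0, 0, 0], [0, 0, 0], [0, 0, 0], [0, 0, 0]]'

```text
time: 9.42
position: [0.4644, -0.1545, 0.1183]
tool_rot: [3.128, 0.288, -0.003]
ft_force: [0.1, -0.3, 0.4]
grip_width: 1.0
grip_force: 0.0
```

Emit:
send_rows --xyz '[[0, 0, 0], [0, 0, 0], [0, 0, 5], [0, 0, 15], [0, 0, 25], [0, 0, 35], [0, 0, 45], [0, 0, 55], [0, 0, 60], [0, 0, 60]]' --dr '[[0, 0, 0], [0, 0, 0], [0, 0, 0], [0, 0, 0], [0, 0, 0], [0, 0, 0], [0, 0, 0], [0, 0, 0], [0, 0, 0], [0, 0, 0]]'

```text
time: 10.25
position: [0.4647, -0.1501, 0.0573]
tool_rot: [-3.126, -0.296, 0.004]
ft_force: [0.3, -0.3, 0.8]
grip_width: 1.006
grip_force: 0.0
```

```bash
python3 - <<'E'
from h import *
s=get_state();print(s['position'],s['joint_positions'],s['ft_force'])
go([.4646,-.157,.0215],1.76)
i=get_image("side")[150:270,290:450,::-1];cv2.imwrite("pics/s3.png",cv2.resize(i,(800,600),interpolation=cv2.INTER_CUBIC))
E
```

```text
[ 0.46465723 -0.15011031  0.057271  ] [ 0.70203515  0.18976234 -0.47584619  2.02654365  0.10551572  0.95162788
 -1.20994367] [ 0.31425597 -0.32939822  0.75986903]
shift mm [-1.3  6.8 35.8] dr [-0.0018  0.0025 -0.0002]
```

View pics/s3.png

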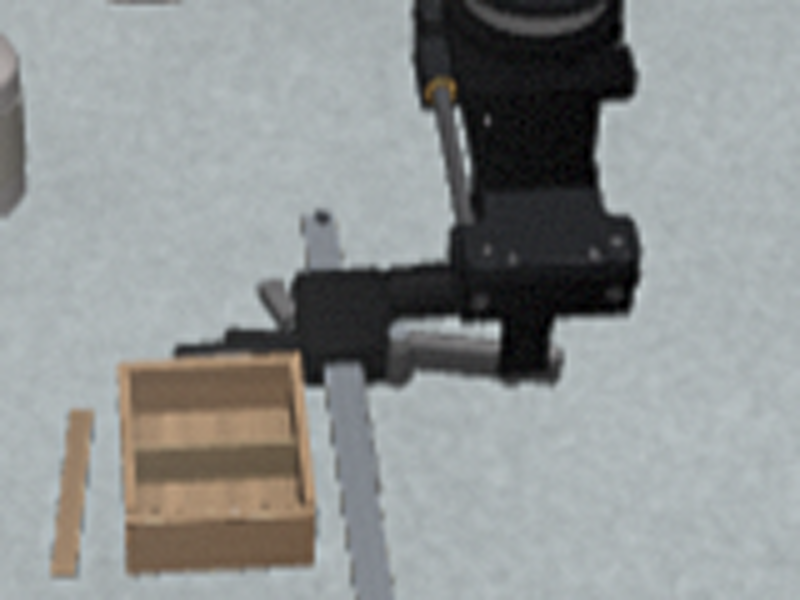

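Emit:
send_rows --xyz '[[0, 1, 0], [-1, 2, 0], [-1, 2, 4], [-1, 2, 10], [-1, 2, 16], [-1, 2, 22], [-1, 2, 28], [-1, 2, 33], [-1, 2, 36], [-1, 2, 36]]' --dr '[[0, 0, 0], [0, 0, 0], [0, 0, 0], [0, 0, 0], [0, 0, 0], [0, 0, 0], [0, 0, 0], [0, 0, 0], [0, 0, 0], [0, 0, 0]]'

```text
time: 11.13
position: [0.4646, -0.1524, 0.0221]
tool_rot: [-3.127, -0.296, 0.002]
ft_force: [0.4, -0.4, -0.1]
grip_width: 1.002
grip_force: 0.0
```

Emit:
send_rows --xyz '[[0, 0, 0], [0, 2, 0], [0, 4, 0], [0, 6, 0], [0, 8, 0], [0, 10, 0], [0, 12, 0], [0, 14, 0], [0, 14, 0], [0, 14, 0]]' --dr '[[0, 0, 0], [0, 0, 0], [0, 0, 0], [0, 0, 0], [0, 0, 0], [0, 0, 0], [0, 0, 0], [0, 0, 0], [0, 0, 0], [0, 0, 0]]' --jaw 36 --grip_force 10

```text
time: 11.97
position: [0.4679, -0.1677, 0.0232]
tool_rot: [3.127, 0.294, 0.001]
ft_force: [-1.5, -3.3, 0.2]
grip_width: 0.498
grip_force: 9.9
```

```bash
python3 - <<'E'
from h import *
s=get_state();print(s['position'],s['grip_width']*87,s['grip_force'],s['ft_force'])
o=cv2.resize(get_image("side")[150:300,290:450,::-1],(640,600),interpolation=cv2.INTER_CUBIC);cv2.imwrite("pics/s4.png",o)
E
```

```text
[ 0.46794324 -0.16765288  0.02320375] 43.33155141604006 9.9270444677677 [-1.51754266 -3.33967775  0.21463945]
```

View pics/s4.png

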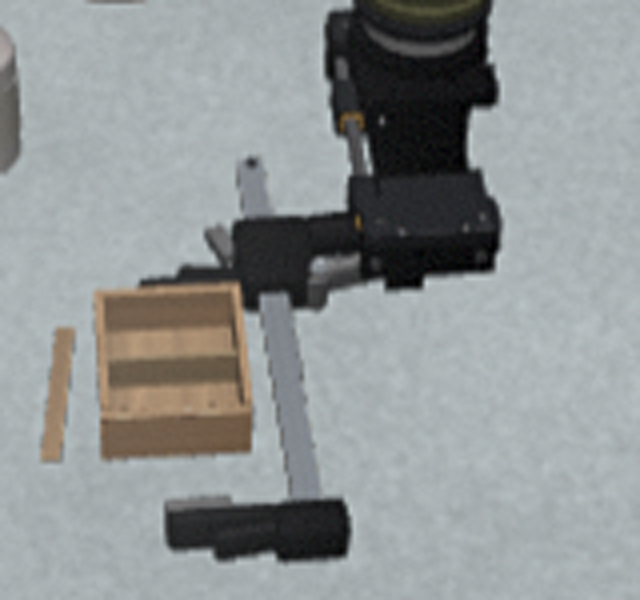

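The first stroke closed fully, at 43.3 mm. The far jaw moved nearer and the box stayed put, so I'll repeat.

Emit:
send_rows --xyz '[[0, -2, 0], [0, -5, 0], [0, -8, 0], [0, -11, 0], [0, -14, 0], [0, -14, 0], [0, -14, 0], [0, -14, 0], [0, -14, 0], [0, -14, 0]]' --dr '[[0, 0, 0], [0, 0, 0], [0, 0, 0], [0, 0, 0], [0, 0, 0], [0, 0, 0], [0, 0, 0], [0, 0, 0], [0, 0, 0], [0, 0, 0]]' --jaw 87

```text
time: 12.85
position: [0.4654, -0.1525, 0.023]
tool_rot: [-3.127, -0.296, -0.0]
ft_force: [0.1, 0.1, -0.4]
grip_width: 0.991
grip_force: 0.0
```

Emit:
send_rows --xyz '[[0, 0, 0], [0, 2, 0], [0, 4, 0], [0, 6, 0], [0, 8, 0], [0, 10, 0], [0, 12, 0], [0, 14, 0], [0, 15, 0], [0, 15, 0]]' --dr '[[0, 0, 0], [0, 0, 0], [0, 0, 0], [0, 0, 0], [0, 0, 0], [0, 0, 0], [0, 0, 0], [0, 0, 0], [0, 0, 0], [0, 0, 0]]' --jaw 36

```text
time: 13.68
position: [0.468, -0.168, 0.023]
tool_rot: [3.127, 0.295, -0.0]
ft_force: [-1.0, -2.4, 0.0]
grip_width: 0.501
grip_force: 9.8
```

Emit:
send_rows --xyz '[[0, -2, 0], [0, -5, 0], [0, -8, 0], [0, -11, 0], [0, -14, 0], [0, -14, 0], [0, -14, 0], [0, -14, 0], [0, -14, 0], [0, -14, 0]]' --dr '[[0, 0, 0], [0, 0, 0], [0, 0, 0], [0, 0, 0], [0, 0, 0], [0, 0, 0], [0, 0, 0], [0, 0, 0], [0, 0, 0], [0, 0, 0]]' --jaw 87

```text
time: 14.52
position: [0.4656, -0.1537, 0.0231]
tool_rot: [3.128, 0.296, 0.001]
ft_force: [0.4, 0.3, 0.1]
grip_width: 0.993
grip_force: 0.0
```

Emit:
send_rows --xyz '[[0, 0, 0], [0, 2, 0], [0, 4, 0], [0, 6, 0], [0, 8, 0], [0, 10, 0], [0, 12, 0], [0, 14, 0], [0, 14, 0], [0, 14, 0]]' --dr '[[0, 0, 0], [0, 0, 0], [0, 0, 0], [0, 0, 0], [0, 0, 0], [0, 0, 0], [0, 0, 0], [0, 0, 0], [0, 0, 0], [0, 0, 0]]' --jaw 36

```text
time: 15.35
position: [0.4683, -0.1681, 0.0231]
tool_rot: [3.127, 0.295, 0.001]
ft_force: [0.6, -1.7, -0.2]
grip_width: 0.503
grip_force: 9.8
```

```bash
python3 - <<'E'
from h import *
s=get_state();print(s['position'],s['grip_width']*87,s['grip_force'],s['ft_force'])
a=cv2.resize(get_image("side")[150:300,290:450,::-1],(400,375),interpolation=cv2.INTER_CUBIC)
b=cv2.resize(get_image("top")[225:345,265:425,::-1],(400,300),interpolation=cv2.INTER_CUBIC)
o=np.zeros((375,800,3),np.uint8);o[:,:400]=a;o[:300,400:]=cv2.convertScaleAbs(b,alpha=1.5);cv2.imwrite("pics/s5.png",o)
E
```

```text
[ 0.46827255 -0.16807483  0.02312643] 43.74850446456634 9.766792954815173 [ 0.62608574 -1.72140598 -0.16028273]
```

View pics/s5.png

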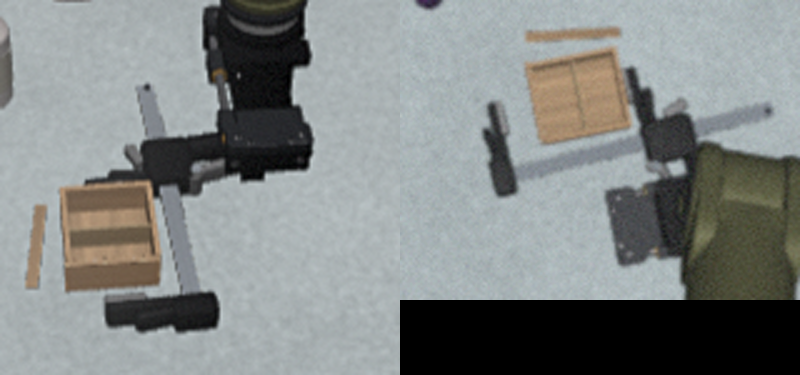

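The far jaw has closed by about 36 mm and roughly 20 mm of gap remains. The bar's yaw may have shifted, so I'll measure it.

```bash
python3 - <<'E'
from h import *
def yaw(a,b): d=b-a; return np.degrees(np.arctan2(-d[0],d[1])).round(2), a[:2].round(4), b[:2].round(4)
S=lambda x,y,k,c,r:px2w("side",(c+x/k,r+y/k),.019)
print('s0',yaw(S(270,66,5,300,180),S(330,490,5,300,180)))
print('s4',yaw(S(252,165,4,290,150),S(305,495,4,290,150)))
print('s5',yaw(S(147,90,2.5,290,150),S(191,290,2.5,290,150)))
T=lambda x,y,k,c,r:px2w("top",(c+x/k,r+y/k),.019)
print('t0',yaw(T(655,252,5,270,225),T(150,348,5,270,225)))
print('t5',yaw(T(766,110,2.5,265-160,225),T(515,174,2.5,265-160,225)))
im=get_image("top")
# line fit of bar: sample grayish bar pixels between jaw and housing
g=cv2.resize(im[225:345,265:425,::-1],(800,600),interpolation=cv2.INTER_CUBIC);cv2.imwrite("pics/t6.png",cv2.convertScaleAbs(g,alpha=1.5))
E
```

```text
s0 (np.float64(10.83), array([ 0.5564, -0.2153]), array([0.5067, 0.0445]))
s4 (np.float64(11.62), array([ 0.5594, -0.2219]), array([0.507 , 0.0328]))
s5 (np.float64(14.12), array([ 0.5715, -0.2395]), array([0.5084, 0.0111]))
t0 (np.float64(10.94), array([ 0.5558, -0.2138]), array([0.5055, 0.0463]))
t5 (np.float64(14.47), array([ 0.5724, -0.2409]), array([0.5056, 0.018 ]))
```

View pics/t6.png

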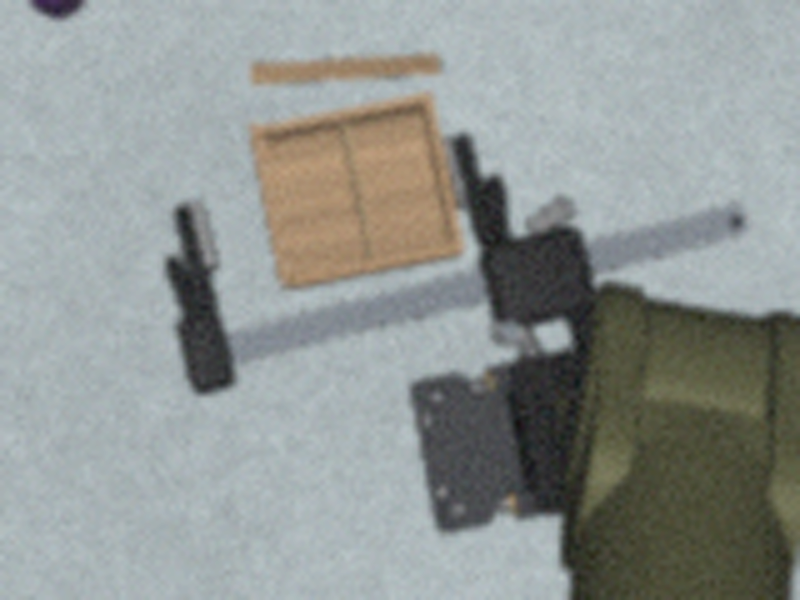

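The bar's yaw grew from 10.9° to about 14.3°, because the trigger finger nudged the clamp −y. I'll turn it back by drawing the tool back less on the next squeeze. I've used all 10 picture views, so from here I'll track features with template matching.

```bash
cat > tr.py <<'E'
from h import *
import os
if not os.path.exists("ref.npy"): np.save("ref.npy",get_image("top"))
def up(i): return cv2.resize(i,None,fx=4,fy=4,interpolation=cv2.INTER_CUBIC)
BX=(270,225); ref=np.load("ref.npy")
F=dict(far=(296,263,317,306,.031),tail=(404,260,418,276,.019),near=(361,257,384,289,.032),box=(313,245,330,286,.036))
def track(im):
    G=up(im); out={}
    for k,(a,b,c,d,z) in F.items():
        t=up(ref)[b*4:d*4,a*4:c*4]; m=16
        s=G[(b-m)*4:(d+m)*4,(a-m)*4:(c+m)*4]; best=max(
          ((lambda r:(r[1],r[3]))(cv2.minMaxLoc(cv2.matchTemplate(s,cv2.warpAffine(t,cv2.getRotationMatrix2D((t.shape[1]/2,t.shape[0]/2),an,1),t.shape[1::-1],borderMode=cv2.BORDER_REPLICATE),cv2.TM_CCOEFF_NORMED)))+(an,) for an in range(-6,7,1)),key=lambda q:q[0])
        x=a-m+best[1][0]/4+(c-a)/2; y=b-m+best[1][1]/4+(d-b)/2
        out[k]=px2w("top",(x,y),z)[:2]*1e3; print(k,out[k].round(1),'score %.2f rot %d'%(best[0],best[2]))
    v=out['far']-out['tail']; print('yaw far-tail %.2f'%np.degrees(np.arctan2(-v[0],v[1])),'far-near %.1f far-box %.1f'%(np.linalg.norm(out['far']-out['near']),np.linalg.norm(out['far']-out['box'])))
if __name__=="__main__":
    s=get_state();print(s['position'],s['grip_width']*87,s['grip_force'],s['ft_force']); track(get_image("top"))
E
python3 tr.py; python3 -c "
from tr import *
i=cv2.imread('pics/top0.png')[:,:,::-1]; print('t0'); track(i)"
```

```text
[ 0.46799779 -0.16774376  0.02310635] 43.98494890207377 9.774119950370732 [ 0.70341357 -1.56459433 -0.47861265]
far [530.8  29.5] score 1.00 rot 0
tail [ 575.  -239.9] score 0.98 rot 1
near [ 560.7 -139.3] score 1.00 rot 0
box [579.1  -8.7] score 0.99 rot 0
yaw far-tail 9.32 far-near 171.4 far-box 61.6
t0
far [529.4  59.5] score 0.99 rot -3
tail [ 558.7 -211.3] score 0.97 rot -5
near [ 557.5 -145.6] score 0.99 rot -4
box [582.4 -13.8] score 0.90 rot -2
yaw far-tail 6.19 far-near 207.1 far-box 90.4
```

Emit:
send_rows --xyz '[[0, -2, 0], [0, -5, 0], [0, -8, 0], [0, -11, 0], [0, -15, 0], [0, -15, 0], [0, -15, 0], [0, -15, 0], [0, -15, 0], [0, -15, 0]]' --dr '[[0, 0, 0], [0, 0, 0], [0, 0, 0], [0, 0, 0], [0, 0, 0], [0, 0, 0], [0, 0, 0], [0, 0, 0], [0, 0, 0], [0, 0, 0]]' --jaw 87

```text
time: 16.43
position: [0.4655, -0.1527, 0.0231]
tool_rot: [-3.128, -0.296, -0.001]
ft_force: [0.0, -0.5, -0.4]
grip_width: 0.998
grip_force: 0.0
```

Emit:
send_rows --xyz '[[0, 0, 0], [0, 0, 0], [0, 1, 0], [0, 2, 0], [0, 3, 0], [0, 4, 0], [0, 5, 0], [0, 6, 0], [0, 7, 0], [0, 8, 0]]' --dr '[[0, 0, 0], [0, 0, 0], [0, 0, 0], [0, 0, 0], [0, 0, 0], [0, 0, 0], [0, 0, 0], [0, 0, 0], [0, 0, 0], [0, 0, 0]]' --jaw 36

```text
time: 17.27
position: [0.4664, -0.1603, 0.0229]
tool_rot: [-3.127, -0.296, 0.001]
ft_force: [-1.6, 0.9, 0.6]
grip_width: 0.494
grip_force: 10.0
```

```bash
python3 tr.py
```

```text
[ 0.46641112 -0.16026968  0.02290467] 42.948861769934354 9.953385469852947 [-1.61103907  0.87868832  0.6495999 ]
far [540.4  22.5] score 0.98 rot -2
tail [ 573.1 -248.3] score 0.96 rot -3
near [ 560.7 -136.1] score 0.99 rot -2
box [579.1  -8. ] score 0.97 rot 0
yaw far-tail 6.89 far-near 159.9 far-box 49.4
```

Emit:
send_rows --xyz '[[0, -2, 0], [0, -5, 0], [0, -8, 0], [0, -11, 0], [0, -15, 0], [0, -15, 0], [0, -15, 0], [0, -15, 0], [0, -15, 0], [0, -15, 0]]' --dr '[[0, 0, 0], [0, 0, 0], [0, 0, 0], [0, 0, 0], [0, 0, 0], [0, 0, 0], [0, 0, 0], [0, 0, 0], [0, 0, 0], [0, 0, 0]]' --jaw 87

```text
time: 18.15
position: [0.4642, -0.1458, 0.0231]
tool_rot: [3.128, 0.296, 0.001]
ft_force: [0.7, 0.2, -0.2]
grip_width: 0.992
grip_force: 0.0
```

Emit:
send_rows --xyz '[[0, 0, 0], [0, 1, 0], [0, 3, 0], [0, 4, 0], [0, 6, 0], [0, 8, 0], [0, 9, 0], [0, 10, 0], [0, 11, 0], [0, 12, 0]]' --dr '[[0, 0, 0], [0, 0, 0], [0, 0, 0], [0, 0, 0], [0, 0, 0], [0, 0, 0], [0, 0, 0], [0, 0, 0], [0, 0, 0], [0, 0, 0]]' --jaw 36

```text
time: 18.98
position: [0.4658, -0.1574, 0.0229]
tool_rot: [-3.127, -0.296, 0.001]
ft_force: [-1.8, 0.0, 0.2]
grip_width: 0.493
grip_force: 10.0
```

```bash
python3 tr.py
```

```text
[ 0.46583137 -0.15742379  0.02286698] 42.848352665275556 9.976514570298605 [-1.82629909  0.03403548  0.16302665]
far [544.9  13. ] score 0.94 rot -3
tail [ 575.1 -258. ] score 0.97 rot -5
near [ 562.  -133.5] score 0.99 rot -3
box [579.2 -13.8] score 0.74 rot 2
yaw far-tail 6.36 far-near 147.5 far-box 43.5
```

Emit:
send_rows --xyz '[[0, -2, 0], [0, -5, 0], [0, -8, 0], [0, -11, 0], [0, -15, 0], [0, -15, 0], [0, -15, 0], [0, -15, 0], [0, -15, 0], [0, -15, 0]]' --dr '[[0, 0, 0], [0, 0, 0], [0, 0, 0], [0, 0, 0], [0, 0, 0], [0, 0, 0], [0, 0, 0], [0, 0, 0], [0, 0, 0], [0, 0, 0]]' --jaw 87

```text
time: 19.87
position: [0.4636, -0.1428, 0.0231]
tool_rot: [3.128, 0.296, 0.001]
ft_force: [-0.5, -0.2, 0.1]
grip_width: 0.993
grip_force: 0.0
```

Emit:
send_rows --xyz '[[0, 0, 0], [0, 1, 0], [0, 3, 0], [0, 4, 0], [0, 6, 0], [0, 8, 0], [0, 8, 0], [0, 8, 0], [0, 8, 0], [0, 8, 0]]' --dr '[[0, 0, 0], [0, 0, 0], [0, 0, 0], [0, 0, 0], [0, 0, 0], [0, 0, 0], [0, 0, 0], [0, 0, 0], [0, 0, 0], [0, 0, 0]]' --jaw 36

```text
time: 20.7
position: [0.4646, -0.1515, 0.023]
tool_rot: [3.127, 0.295, -0.001]
ft_force: [-1.9, -2.8, 0.4]
grip_width: 0.573
grip_force: 9.9
```

```bash
python3 tr.py
```

```text
[ 0.46458232 -0.15150397  0.0229854 ] 49.85225586207682 9.94876925717108 [-1.87109685 -2.76710531  0.38608726]
far [548.7   8.5] score 0.92 rot -3
tail [ 577.7 -263.2] score 0.97 rot -5
near [ 563.2 -131. ] score 0.99 rot -3
box [581.1 -20.2] score 0.57 rot 3
yaw far-tail 6.08 far-near 140.2 far-box 43.2
```

The trigger stopped short at 49.9 mm, so the jaws are on the work. I'll raise the force gently.

Emit:
send_rows --xyz '[[0, 0, 0], [0, 0, 0], [0, 0, 0], [0, 0, 0], [0, 0, 0], [0, 0, 0], [0, 0, 0], [0, 0, 0], [0, 0, 0], [0, 0, 0]]' --dr '[[0, 0, 0], [0, 0, 0], [0, 0, 0], [0, 0, 0], [0, 0, 0], [0, 0, 0], [0, 0, 0], [0, 0, 0], [0, 0, 0], [0, 0, 0]]' --grip_force 16

```text
time: 21.58
position: [0.4649, -0.1507, 0.023]
tool_rot: [-3.128, -0.296, -0.0]
ft_force: [-1.3, -3.3, -2.1]
grip_width: 0.526
grip_force: 15.7
```

Emit:
send_rows --xyz '[[0, 0, 0], [0, 0, 0], [0, 0, 0], [0, 0, 0], [0, 0, 0], [0, 0, 0], [0, 0, 0], [0, 0, 0], [0, 0, 0], [0, 0, 0]]' --dr '[[0, 0, 0], [0, 0, 0], [0, 0, 0], [0, 0, 0], [0, 0, 0], [0, 0, 0], [0, 0, 0], [0, 0, 0], [0, 0, 0], [0, 0, 0]]' --grip_force 22

```text
time: 22.42
position: [0.4649, -0.1506, 0.023]
tool_rot: [-3.128, -0.296, 0.0]
ft_force: [-1.1, -2.0, -1.9]
grip_width: 0.483
grip_force: 20.7
```

```bash
python3 tr.py
```

```text
[ 0.46485597 -0.15061261  0.02303006] 41.984477404248565 20.70716232759878 [-1.14756505 -1.98550182 -1.86348111]
far [551.3   9.8] score 0.90 rot -4
tail [ 576.4 -262.6] score 0.97 rot -6
near [ 563.2 -127.8] score 0.99 rot -4
box [583.  -20.2] score 0.54 rot 3
yaw far-tail 5.26 far-near 138.1 far-box 43.6
```

Emit:
send_rows --xyz '[[0, 0, 0], [0, 0, 0], [0, 0, 0], [0, 0, 0], [0, 0, 0], [0, 0, 0], [0, 0, 0], [0, 0, 0], [0, 0, 0], [0, 0, 0]]' --dr '[[0, 0, 0], [0, 0, 0], [0, 0, 0], [0, 0, 0], [0, 0, 0], [0, 0, 0], [0, 0, 0], [0, 0, 0], [0, 0, 0], [0, 0, 0]]'

```text
time: 23.3
position: [0.4648, -0.1507, 0.023]
tool_rot: [-3.128, -0.296, 0.0]
ft_force: [-1.0, -1.7, -3.4]
grip_width: 0.484
grip_force: 20.7
```

```bash
python3 tr.py; python3 - <<'E'
from h import *
# light-wood (pine) extent of box+board in the top image, rotated rectangle, at z=.036
im=get_image("top").astype(int); m=((im[...,0]-im[...,2])>25).astype(np.uint8); m[:, :300]=0; m[:, 385:]=0; m[:242]=0; m[295:]=0
n,l,st,_=cv2.connectedComponentsWithStats(m); k=1+st[1:,4].argmax()
p=np.argwhere(l==k)[:,::-1]; w=np.array([px2w("top",q,.036)[:2] for q in p],np.float32)*1e3
print(len(p),cv2.minAreaRect(w))
i0=cv2.imread("pics/top0.png")[:,:,::-1].astype(int); m=((i0[...,0]-i0[...,2])>25).astype(np.uint8); m[:, :300]=0; m[:, 385:]=0; m[:242]=0; m[295:]=0
n,l,st,_=cv2.connectedComponentsWithStats(m); k=1+st[1:,4].argmax()
p=np.argwhere(l==k)[:,::-1]; w=np.array([px2w("top",q,.036)[:2] for q in p],np.float32)*1e3
print('start',len(p),cv2.minAreaRect(w))
E
```

```text
[ 0.46481239 -0.15067607  0.02300821] 42.10063772098814 20.67979615414515 [-1.01579545 -1.68365685 -3.40742429]
far [550.7   9.8] score 0.90 rot -4
tail [ 576.4 -261.9] score 0.96 rot -6
near [ 563.2 -127.8] score 0.99 rot -4
box [583.  -20.2] score 0.55 rot 2
yaw far-tail 5.41 far-near 138.1 far-box 44.1
1161 ((587.6453857421875, -38.62047576904297), (82.92484283447266, 94.25711059570312), 10.570806503295898)
start 1139 ((588.9187622070312, -50.975982666015625), (82.39784240722656, 96.2314224243164), 10.161556243896484)
```

```bash
python3 -c "
from bench import *
print(close_job())"
```

```text
the job is handed in; nothing more can be done
None
```

I stood the jar upright on bare worktop and pumped the clamp tight on the box. The job is handed in with the trigger still squeezed at about 21 N; I estimate 18–20 N at the jaws. The end board's 2 mm gap measured closed, but I had no direct jaw-force reading and `close_job()` returned no verdict.

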